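Unstack the filter cassettes onto their drip trays

TASK

After the purification run, take the two stacks of filter cassettes apart and lay each of the four cassettes flat on the drip tray of its own colour, centred on the tray and lined up lengthwise with it (either way round). Set them down rather than dropping them, let go of them all, and leave the beaker and the timer where they are.

Things in the scene. Friction and masses are not known exactly. Their poses are not given: they have to be found in the camera images.
- red_mid (a point): The red filter cassette: a rigid flat slab with a white middle, a narrow grey panel on top and red ends, 120 mm long (its y axis) x 50 mm wide (x axis) x 30 mm high (z up), about 220 g. At the start it lies flat on the table as the bottom of one of two stacks; a short cassette lies on its middle, leaving about 20 mm of each red end in sight. This point is its centre, half-way up (15 mm over its underside).
- blue_mid (a point): The blue filter cassette: a rigid flat slab with a white middle, a narrow grey panel on top and blue ends, 120 mm long (its y axis) x 50 mm wide (x axis) x 30 mm high (z up), about 220 g. At the start it lies flat on the table as the bottom of one of two stacks; a short cassette lies on its middle, leaving about 20 mm of each blue end in sight. This point is its centre, half-way up (15 mm over its underside).
- yellow_mid (a point): The yellow filter cassette: a rigid flat slab with a white middle, a narrow grey panel on top and yellow ends, 76 mm long (its y axis) x 50 mm wide (x axis) x 30 mm high (z up), about 140 g. At the start it lies flat on top of one of the two long cassettes (either one), its long axis turned up to about 35 degrees from that of the cassette below. This point is its centre, half-way up (15 mm over its underside).
- green_mid (a point): The green filter cassette: a rigid flat slab with a white middle, a narrow grey panel on top and green ends, 76 mm long (its y axis) x 50 mm wide (x axis) x 30 mm high (z up), about 140 g. At the start it lies flat on top of one of the two long cassettes (either one), its long axis turned up to about 35 degrees from that of the cassette below. This point is its centre, half-way up (15 mm over its underside).
- tray_red_top (a point): The red drip tray: a fixed flat red plate 140 mm long (its y axis) x 72 mm wide (x axis) x 6 mm thick on the table, without a rim, with four grey ribs 2 mm high across it (25 and 55 mm either side of the middle) on which a cassette lies. This point is the centre of the tray at the height of the rib tops, 8 mm over the table; a cassette lying properly has its centre 15 mm above it.
- tray_blue_top (a point): The blue drip tray: a fixed flat blue plate 140 mm long (its y axis) x 72 mm wide (x axis) x 6 mm thick on the table, without a rim, with four grey ribs 2 mm high across it (25 and 55 mm either side of the middle) on which a cassette lies. This point is the centre of the tray at the height of the rib tops, 8 mm over the table; a cassette lying properly has its centre 15 mm above it.
- tray_yellow_top (a point): The yellow drip tray: a fixed flat yellow plate 140 mm long (its y axis) x 72 mm wide (x axis) x 6 mm thick on the table, without a rim, with four grey ribs 2 mm high across it (25 and 55 mm either side of the middle) on which a cassette lies. This point is the centre of the tray at the height of the rib tops, 8 mm over the table; a cassette lying properly has its centre 15 mm above it.
- tray_green_top (a point): The green drip tray: a fixed flat green plate 140 mm long (its y axis) x 72 mm wide (x axis) x 6 mm thick on the table, without a rim, with four grey ribs 2 mm high across it (25 and 55 mm either side of the middle) on which a cassette lies. This point is the centre of the tray at the height of the rib tops, 8 mm over the table; a cassette lying properly has its centre 15 mm above it.
- beaker: Bystander: an empty glass beaker, 70 mm across and 90 mm tall, standing loose beside the work. Origin at the centre of its underside.
- timer: Bystander: a small white bench timer, 50 x 70 mm and 20 mm high, lying loose beside the work. Origin at the centre of its underside.
Things that resemble listed ones, but are neither listed nor needed, are in the scene too. There is more than one size of the part that bears tray_yellow_top; the job needs the smallest. Of the things shaped like the part that bears tray_blue_top, the blue one is meant.

How it is judged:
By the outcome, as a careful person would: the job done as asked, in the order asked, and still so for the second after the job is handed in, with the robot touching nothing.
It also fails if it takes over 99 s, if anything falls off the work surface, if the arm or the gripper's body presses on something with over 40 N, if the wrist force passes 120 N, or if a joint passes its speed limit or range.

ROBOT

A 6-joint arm with a two-finger parallel gripper is mounted at the origin on the work surface. World frame = base frame: x ahead of the robot, y to its left, z up, the work surface at z = 0. Lengths are in m, angles in rad, forces in N, time in s.
With the tool pointing down it reaches from about 0.3 to 0.875 m from the base axis. Payload 6.4 kg.
Tool frame: the origin (TCP) lies midway between the tips of the shut fingers; the grasp point (between the pads) lies 19 mm behind it; z points along the fingers, y is the direction in which the jaws open and shut (so a half turn about z gives the same grasp; the last joint's range is limited). The gripper opens to 85 mm and grips with 20 to 120 N. Pads are 22 mm wide; open, the fingers measure 114 mm over their backs; the gripper's body (76 mm by 85 mm) begins 54 mm behind the grasp point. The pads swing forward as they close: fully open they stand 13 mm farther back than shut.
Start: joints at [-1.444, 0.181, 1.607, -0, 1.354, -0.206], TCP at [0.188, -0.543, 0.231] pointing down, gripper open.
Joint ranges: [-2.99, 2.99], [-0.89, 2.07], [0.3, 2.58], [-1.14, 4.28], [0, 2.63], [-3.12, 3.12]. Speed limits (rad/s): [2.57, 2.57, 3.01, 3.14, 3.14, 3.14].

INTERFACE

Orientations are given as a unit quaternion [w, x, y, z].
In Python, from bench import get_obs, camera, hand_in gives the robot as it stands.
- The arm moves only by the tool drive_tool, never from a script. Its argument "deltas" is a list of rows, each a list of 2 entries, a list of its own where there are three numbers: the shift along the world's x, y, z in m, then the turn about the world's z in rad. A call has 1 to 10 rows; each row shifts and turns the pose as measured when the row begins; what a row does not reach is not made up. A row lasts 1/10 s, in which the tool goes at most 50 mm and 8.59 degrees, less where a joint would pass 70% of its speed; a pose out of reach is approached as far as the arm can. A call is refused whole if a number of a shift passes 0.05 or a number of a turn 0.15, either way. A call with a gripper value outside its range is refused whole. "gripper" is the opening, from 0 (shut) to 1 (fully open), set as the call begins (left out, the last holds). The fingers move at their own pace and stop on an object; the grip force is fixed at half the most. Time passes only in rows, so rows that do not move let the fingers close. It gives the time, the measured TCP pose, the force and the opening at its end, in the units of the state.
- get_obs(): the state, without advancing time (a new reading comes with each control period).
- camera(name): name is "side" or "top"; returns a dict with "frame" (480x640x3 uint8, red, green, blue), "fx", "fy", "cx", "cy" (pixels), "eye" and "attitude" of the camera in the world. Camera axes: x right, y down, z forward; pixel columns grow to the right and rows downward; lengths in m; the calibration is good to about 2 mm. A picture is of the moment at which its call begins. There is no depth.
- hand_in(): hands the job in, once; it reports no verdict.
The state is a dict: "time_s": time; "q": joint angles; "dq": joint speeds; "joint_efforts": joint torques, N m; "eef_pos": TCP position; "eef_rot": TCP orientation; "wrist_force": force on the tool from outside, world axes, zero at the start; "torque": the same for the moment, N m; "opening": opening from 0.0 (shut) to 1.0 (fully open).
Only numpy, scipy, OpenCV 4.12 (cv2) and the standard library are available. Lean on these libraries where they do the work, as an engineer would, in place of code of your own. Each camera call takes 0.05 s, during which the arm holds its last target.

## Working session

There is one attempt and no reset: what is moved stays moved. The work goes in short steps, Python scripts to look and compute and a tool call to move; the robot and the scene stay as the last step left them, time stands still between calls to the robot, and variables do not carry over. Pictures are saved under pics/ and viewed, and the job is handed in when it is done.

Besides the shell and the picture viewer there is one more tool, called after "Emit:" as a command line: name --argument value ..., lists and objects as JSON in quotes. drive_tool: Moves the arm, as the interface text tells. Its arguments: {"type":"object","properties":{"deltas":{"type":"array","items":{"type":"array"}},"gripper":{"type":"number"}},"required":["deltas"]}

```bash
ls; mkdir -p pics; python3 - <<'E'
from bench import *
import cv2,json
for n in ("top","side"):
    c=camera(n); cv2.imwrite(f"pics/{n}0.png",c["frame"][:,:,::-1])
    print({k:v for k,v in c.items() if k!="frame"})
print(get_obs())
E
```

```text
pics
{'fx': 482.88367651527886, 'fy': 482.88367651527886, 'cx': 327.8995572682204, 'cy': 241.5452310103947, 'eye': array([ 0.35444166, -0.03612482,  1.08526324]), 'attitude': array([-0.03982255,  0.70761682, -0.70501619,  0.02539237])}
{'fx': 449.74116870130587, 'fy': 449.74116870130587, 'cx': 315.98128339747336, 'cy': 236.67092046221705, 'eye': array([0.39256875, 0.61389815, 0.81124312]), 'attitude': array([ 0.01251076, -0.05969799,  0.93711626, -0.34364626])}
{'time_s': 0.1, 'q': array([-1.44431851e+00,  1.81462231e-01,  1.60788529e+00, -4.23352276e-06,
        1.35379907e+00, -2.06301855e-01]), 'dq': array([ 0.00058085, -0.00240369, -0.00183319,  0.00026748, -0.00141287,
        0.00013816]), 'joint_efforts': array([ 1.94046734e-04, -4.45881736e+01, -3.52236128e+01, -3.14826138e-04,
        4.26128317e-03,  9.39328146e-06]), 'eef_pos': array([ 0.18778792, -0.54295841,  0.23048776]), 'eef_rot': array([-7.76434509e-04,  9.86188745e-01,  1.65623534e-01,  2.89371208e-05]), 'wrist_force': array([0.28900311, 0.45689928, 0.33481819]), 'torque': array([ 0.08786585, -0.01770424,  0.0100227 ]), 'opening': 1.0026692324416102}
```

View pics/top0.png

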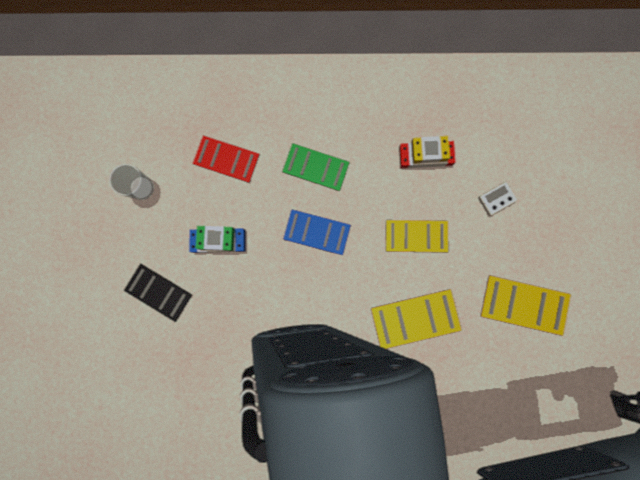

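View pics/side0.png

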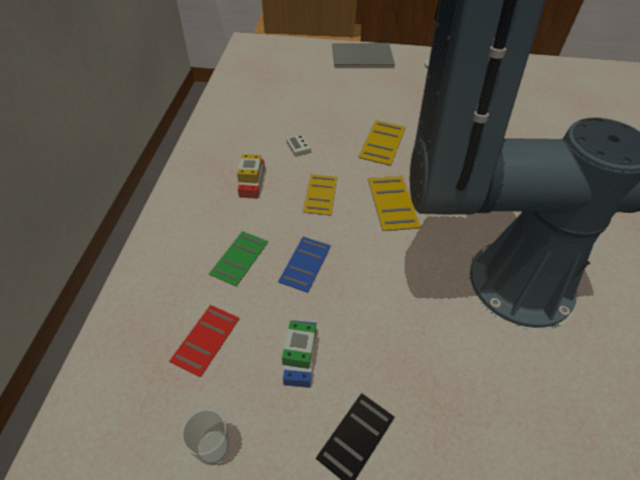

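The top view shows the red tray at (226,158), green tray at (316,167) and blue tray at (317,232). A black lookalike is at (158,292). The yellow trays are at (417,236), (416,318) and (526,305), and the one at (417,236) looks smallest. The stacks are yellow on red at (428,152) and green on blue at (217,239). The beaker is at (130,182) and the timer at (497,198).

```bash
cat > h.py <<'E'
import numpy as np,cv2
from scipy.spatial.transform import Rotation as R
from bench import *
def rot(c):
    a=c["attitude"]; return R.from_quat([a[1],a[2],a[3],a[0]]).as_matrix()
def unproj(c,px,z):
    px=np.atleast_2d(px).astype(float)
    d=np.c_[(px[:,0]-c["cx"])/c["fx"],(px[:,1]-c["cy"])/c["fy"],np.ones(len(px))]@rot(c).T
    return c["eye"]+d*((z-c["eye"][2])/d[:,2])[:,None]
def proj(c,P):
    p=(np.atleast_2d(P)-c["eye"])@rot(c); return np.c_[p[:,0]/p[:,2]*c["fx"]+c["cx"],p[:,1]/p[:,2]*c["fy"]+c["cy"]]
def crop(c,u,v,w,h,s,name):
    f=c["frame"][v:v+h,u:u+w,::-1]; cv2.imwrite(name,cv2.resize(f,None,fx=s,fy=s,interpolation=cv2.INTER_CUBIC))
HUE={"red":0,"yellow":26,"green":65,"blue":110}
def mask(c,col,roi):
    hsv=cv2.cvtColor(c["frame"],cv2.COLOR_RGB2HSV).astype(int)
    dh=np.abs((hsv[...,0]-HUE[col]+90)%180-90)
    m=((dh<12)&(hsv[...,1]>130)&(hsv[...,2]>40)).astype(np.uint8)
    o=np.zeros_like(m);u0,v0,u1,v1=roi;o[v0:v1,u0:u1]=m[v0:v1,u0:u1];return o
def rect(c,col,roi,z):
    m=mask(c,col,roi); ys,xs=np.nonzero(m)
    P=unproj(c,np.c_[xs,ys],z)[:,:2]
    (cx,cy),(w,h),a=cv2.minAreaRect((P*1000).astype(np.float32))
    if w>h: w,h=h,w; a-=90
    # long axis direction angle
    a=a+90
    a=(a+90)%180-90
    return len(xs),np.round([cx,cy],1),np.round([h,w],1),round(a,2)  # long-axis angle from +x, deg
E
python3 - <<'E'
from h import *
c=camera("top");s=camera("side")
T={"red":((185,130,268,188),(165,300,245,380)),"green":((278,138,355,195),(205,228,272,288)),"blue":((278,205,355,258),(275,233,335,295)),"yellow":((380,212,455,257),(298,170,342,220))}
for k,(r,q) in T.items(): print(k,"top",rect(c,k,r,.006),"side",rect(s,k,q,.006))
print("big",rect(c,"yellow",(365,285,468,352),.006),rect(c,"yellow",(475,270,580,340),.006))
S={"yellow":((395,130,460,172),(232,150,270,185)),"green":((185,220,250,258),(280,318,322,372))}
for k,(r,q) in S.items(): print(k,"cass top",rect(c,k,r,.06),"side",rect(s,k,q,.06))
print("red",rect(c,"red",(395,130,460,172),.03));print("blue",rect(c,"blue",(185,220,250,258),.03))
crop(c,380,120,90,65,8,"pics/a1.png");crop(c,175,210,90,65,8,"pics/a2.png")
crop(c,360,200,220,155,3,"pics/a3.png")
crop(s,225,145,50,60,9,"pics/a4.png");crop(s,270,310,60,80,7,"pics/a5.png")
E
```

```text
red top (1513, array([644.9, 221.4]), array([137.8,  70.1]), 71.85) side (1984, array([644.2, 224.9]), array([137.4,  70.8]), 71.63)
green top (1324, array([625.7,  15.3]), array([135.2,  68.1]), 71.36) side (1026, array([624.8,  19.2]), array([135.5,  67. ]), 71.42)
blue top (1445, array([476.5,  11.9]), array([135.7,  68.6]), 75.13) side (1095, array([475.4,  15.4]), array([135.8,  67.8]), 74.84)
yellow top (1632, array([ 468.2, -212.3]), array([136.5,  70.1]), 89.63) side (864, array([ 467.5, -209.2]), array([139. ,  69.4]), 89.32)
big (2947, array([ 283.6, -208.2]), array([181.5,  92.6]), -76.34) (2998, array([ 315.5, -448.9]), array([182.1,  92.4]), 77.1)
yellow cass top (399, array([ 651. , -236.6]), array([79.4, 53.7]), -85.75) side (306, array([ 650.7, -221.8]), array([101.8,  50.7]), -83.34)
green cass top (317, array([456.2, 228.4]), array([78.6, 45.8]), 88.15) side (343, array([456.4, 233.1]), array([75.8, 46.8]), 87.64)
red (316, array([ 648.1, -233.7]), array([120.7,  54.5]), -87.37)
blue (306, array([454.9, 230.5]), array([119.9,  46.9]), -88.63)
```

```bash
python3 - <<'E'
import cv2,numpy as np
a=[cv2.resize(cv2.imread(f"pics/a{i}.png"),(395,290)) for i in (1,2,4,5)]
cv2.imwrite("pics/m1.png",np.vstack([np.hstack(a[:2]),np.hstack(a[2:])]))
E
```

```text
(no output)
```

View pics/m1.png

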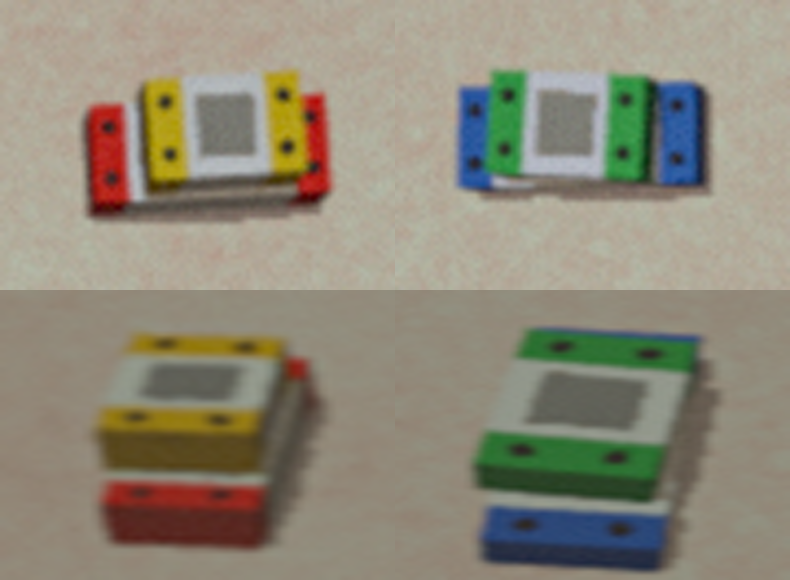

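View pics/a3.png

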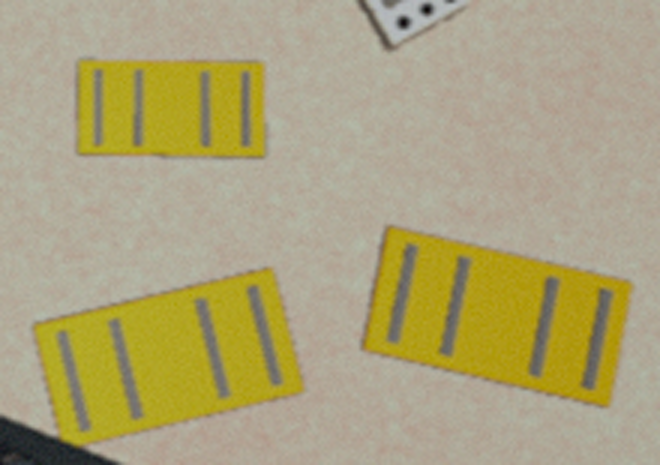

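The crops show the smallest yellow tray is the upper-left one: 137 mm long, against 181 mm for the others. All four corner dots are visible on each cassette, so I'll use them for centres and angles.

```bash
python3 - <<'E'
from h import *
c=camera("top");s=camera("side")
def cv(pts,ox,oy,u,v,w,h): # montage -> pixels
    p=np.array(pts,float)-[ox,oy]; return np.c_[u+(p[:,0]+.5)*w/395-.5, v+(p[:,1]+.5)*h/290-.5]
D={"yellow":([(166,102),(169,153),(283,95),(287,147)],0,380,120,.06),
"red":([(108,127),(112,178),(311,117),(314,167)],0,380,120,.03),
"green":([(508,95),(504,149),(625,99),(622,154)],395,175,210,.06),
"blue":([(475,110),(474,162),(677,105),(677,158)],395,175,210,.03)}
for k,(p,ox,u,v,z) in D.items():
    P=unproj(c,cv(p,ox,0,u,v,90,65),z)[:,:2]*1000
    d=(P[0]+P[1]-P[2]-P[3]); print(k,"top",P.mean(0).round(1),"ang",np.degrees(np.arctan2(d[1],d[0])).round(1),"len",(np.hypot(*d)/2).round(1))
D={"yellow":([(165,344),(245,347),(137,418),(219,420)],0,225,145,50,60,.06),
"green":([(562,346),(651,354),(521,451),(616,457)],395,270,310,60,80,.06)}
for k,(p,ox,u,v,w,h,z) in D.items():
    P=unproj(s,cv(p,ox,290,u,v,w,h),z)[:,:2]*1000
    d=-(P[0]+P[1]-P[2]-P[3]); print(k,"side",P.mean(0).round(1),"ang",np.degrees(np.arctan2(d[1],d[0])).round(1),"len",(np.hypot(*d)/2).round(1))
print(unproj(c,[[140,188]],.0),unproj(c,[[497,198]],.02))
E
```

```text
yellow top [ 654.2 -237.3] ang 93.1 len 57.8
red top [ 651.3 -235.5] ang 92.9 len 102.4
green top [457.4 231. ] ang 88.0 len 57.8
blue top [455.7 233.1] ang 91.4 len 102.3
yellow side [ 653.3 -235.5] ang 94.0 len 58.4
green side [457.1 232.2] ang 87.9 len 58.3
[[0.57728442 0.41897835 0.        ]] [[ 0.55103308 -0.38893836  0.02      ]]
```

Emit:
drive_tool --deltas '[[[0.039,0.026,0],0.11],[[0.039,0.026,0],0.11],[[0.039,0.026,0],0.11],[[0.039,0.026,0],0.11],[[0.039,0.026,0],0.11],[[0.039,0.026,0],0.11],[[0.039,0.026,0],0.11],[[0.039,0.026,0],0.11],[[0.039,0.026,0],0.11],[[0.039,0.026,0],0.11]]' --gripper 1.0

```text
time_s: 1.3
eef_pos: [0.5852, -0.2759, 0.2313]
eef_rot: [0.002, 0.744, 0.668, -0.0]
wrist_force: [1.4, -1.4, 0.0]
opening: 1.002
```

Emit:
drive_tool --deltas '[[[0.034,0.02,-0.02],0.083],[[0.034,0.02,-0.03],0.083],[[0,0,-0.03],0],[[0,0,0],0]]'

```text
time_s: 1.7
eef_pos: [0.6607, -0.2282, 0.1499]
eef_rot: [0.003, 0.679, 0.734, 0.001]
wrist_force: [-1.2, -0.5, -1.0]
opening: 1.002
```

```bash
cat >> h.py <<'E'
def st():
    o=get_obs(); q=o["eef_rot"]; print("t",round(o["time_s"],2),"pos",(o["eef_pos"]*1000).round(1),"phi",round(2*np.degrees(np.arctan2(q[2],q[1]))-90,2),"F",o["wrist_force"].round(1),"op",round(o["opening"],3)); return o
E
python3 -c "
from h import *
st()"
```

```text
t 1.7 pos [ 660.7 -228.2  149.9] phi 4.46 F [-1.2 -0.5 -1. ] op 1.002
```

Emit:
drive_tool --deltas '[[[-0.0065,-0.008,-0.03],-0.018],[[0,0,-0.03],0],[[0,0,-0.01],0],[[0,0,0],0],[[0,0,0],0]]'

```text
time_s: 2.2
eef_pos: [0.6559, -0.2391, 0.0853]
eef_rot: [0.007, 0.687, 0.727, 0.002]
wrist_force: [-0.7, 0.0, 0.0]
opening: 0.998
```

```bash
python3 -c "
from h import *
st()
s=camera('side');crop(s,190,80,130,140,4,'pics/b1.png')"
```

```text
t 2.2 pos [ 655.9 -239.1   85.3] phi 3.25 F [-0.7  0.   0. ] op 0.998
```

View pics/b1.png

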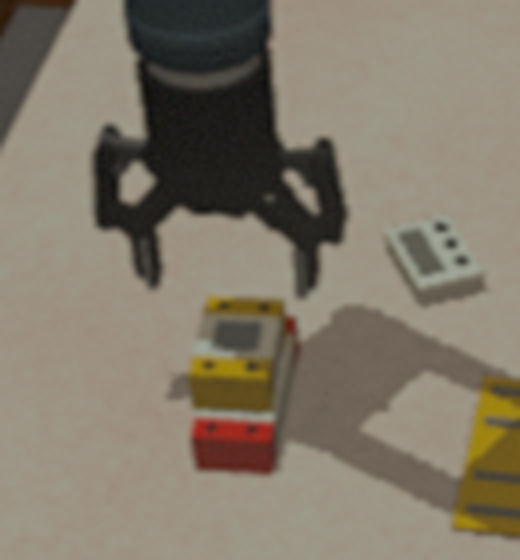

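The gripper straddles the yellow cassette (crop 235,350) with the fingers on its two long sides, so I'll go down.

Emit:
drive_tool --deltas '[[[-0.002,0.003,-0.02],0],[[0,0,-0.02],0],[[0,0,-0.012],0],[[0,0,0],0],[[0,0,0],0]]'

```text
time_s: 2.75
eef_pos: [0.6597, -0.2399, 0.0432]
eef_rot: [0.015, 0.687, 0.727, 0.004]
wrist_force: [0.1, 0.9, 0.1]
opening: 0.998
```

```bash
python3 -c "
from h import *
st()"
```

```text
t 2.75 pos [ 659.7 -239.9   43.2] phi 3.22 F [0.1 0.9 0.1] op 0.998
```

```bash
cat >> h.py <<'E'
def tilt():
    q=get_obs()["eef_rot"]; z=R.from_quat([q[1],q[2],q[3],q[0]]).as_matrix()[:,2]
    print("toolz xy deg",np.degrees(z[:2]).round(2))
E
python3 -c "
from h import *
tilt(); o=get_obs();print(o['q'].round(4),o['dq'].round(4))"
```

```text
toolz xy deg [ 1.52 -0.85]
[-5.1740e-01  6.3270e-01  1.3976e+00  3.0000e-04  1.0809e+00 -5.7370e-01] [-0.001  -0.0015 -0.0003 -0.0025  0.0035 -0.001 ]
```

Emit:
drive_tool --deltas '[[[0,0,0],0],[[0,0,0],0],[[0,0,0],0]]'

```text
time_s: 3.05
eef_pos: [0.6614, -0.2408, 0.0465]
eef_rot: [0.017, 0.687, 0.727, 0.004]
wrist_force: [0.1, 0.7, -0.0]
opening: 0.999
```

```bash

python3 -c "
from h import *
st();tilt(); o=get_obs();print(o['q'].round(4),o['dq'].round(4))"
```

```text
t 3.05 pos [ 661.4 -240.8   46.5] phi 3.22 F [ 0.1  0.7 -0. ] op 0.999
toolz xy deg [ 1.74 -0.97]
[-5.1740e-01  6.2940e-01  1.3953e+00  3.0000e-04  1.0821e+00 -5.7380e-01] [ 0.0013 -0.0074 -0.0033  0.0013  0.0012 -0.0002]
```

Emit:
drive_tool --deltas '[[[0,0,0.05],0],[[0,0,0.05],0]]'

```text
time_s: 3.25
eef_pos: [0.6557, -0.2378, 0.1381]
eef_rot: [0.008, 0.687, 0.727, 0.002]
wrist_force: [1.6, -0.2, 1.2]
opening: 1.002
```

```bash

python3 -c "
from h import *
st();tilt(); o=get_obs();print(o['q'].round(4),o['dq'].round(4))"
```

```text
t 3.25 pos [ 655.7 -237.8  138.1] phi 3.21 F [ 1.6 -0.2  1.2] op 1.002
toolz xy deg [ 0.87 -0.48]
[-5.1770e-01  5.1880e-01  1.3590e+00  3.0000e-04  1.2464e+00 -5.7370e-01] [-2.700e-03 -5.151e-01 -2.242e-01 -3.000e-04  8.411e-01  2.600e-03]
```

Emit:
drive_tool --deltas '[[[0,0,0],0]]'

```text
time_s: 3.35
eef_pos: [0.6598, -0.2399, 0.147]
eef_rot: [0.015, 0.687, 0.727, 0.004]
wrist_force: [0.9, -0.5, 0.9]
opening: 0.997
```

```bash

python3 -c "
from h import *
st();tilt(); o=get_obs();print(o['q'].round(4),o['dq'].round(4))"
```

```text
t 3.35 pos [ 659.8 -239.9  147. ] phi 3.22 F [ 0.9 -0.5  0.9] op 0.997
toolz xy deg [ 1.53 -0.85]
[-5.1750e-01  5.1090e-01  1.3518e+00  3.0000e-04  1.2483e+00 -5.7370e-01] [-0.0012  0.0529  0.0527  0.0004 -0.037  -0.0004]
```

Emit:
drive_tool --deltas '[[[0,0,-0.05],0],[[0,0,-0.05],0]]'

```text
time_s: 3.55
eef_pos: [0.668, -0.2443, 0.0591]
eef_rot: [0.027, 0.687, 0.727, 0.007]
wrist_force: [0.2, -0.8, -0.5]
opening: 1.002
```

```bash

python3 -c "
from h import *
st();tilt(); o=get_obs();print(o['q'].round(4),o['dq'].round(4))"
```

```text
t 3.55 pos [ 668.  -244.3   59.1] phi 3.24 F [ 0.2 -0.8 -0.5] op 1.002
toolz xy deg [ 2.78 -1.56]
[-5.1720e-01  6.1490e-01  1.3897e+00  3.0000e-04  1.0814e+00 -5.7380e-01] [ 1.500e-03  5.653e-01  1.377e-01  2.000e-04 -8.197e-01 -3.000e-04]
```

Emit:
drive_tool --deltas '[[[0,0,0],0]]'

```text
time_s: 3.65
eef_pos: [0.6634, -0.2418, 0.0517]
eef_rot: [0.021, 0.687, 0.727, 0.005]
wrist_force: [-1.1, 0.1, -1.2]
opening: 0.998
```

```bash

python3 -c "
from h import *
st();tilt(); o=get_obs();print(o['q'].round(4),o['dq'].round(4))"
```

```text
t 3.65 pos [ 663.4 -241.8   51.7] phi 3.23 F [-1.1  0.1 -1.2] op 0.998
toolz xy deg [ 2.17 -1.21]
[-5.1730e-01  6.2160e-01  1.3958e+00  3.0000e-04  1.0808e+00 -5.7380e-01] [ 0.0044 -0.0842 -0.0635  0.0001  0.0465  0.001 ]
```

Emit:
drive_tool --deltas '[[[0,0,0.025],0],[[0,0,0.025],0],[[0,0,0.025],0],[[0,0,0.025],0]]'

```text
time_s: 4.05
eef_pos: [0.6604, -0.2401, 0.1541]
eef_rot: [0.016, 0.687, 0.727, 0.004]
wrist_force: [-0.2, -0.1, 0.4]
opening: 0.998
```

```bash

python3 -c "
from h import *
st();tilt(); o=get_obs();print(o['q'].round(4),o['dq'].round(4))"
```

```text
t 4.05 pos [ 660.4 -240.1  154.1] phi 3.23 F [-0.2 -0.1  0.4] op 0.998
toolz xy deg [ 1.69 -0.94]
[-5.1720e-01  5.0300e-01  1.3481e+00  3.0000e-04  1.2567e+00 -5.7370e-01] [ 0.0019 -0.2878 -0.1802  0.0014  0.4567  0.0012]
```

Emit:
drive_tool --deltas '[[[0,0,-0.05],0],[[0,0,-0.05],0]]'

```text
time_s: 4.25
eef_pos: [0.6715, -0.2459, 0.0743]
eef_rot: [0.032, 0.686, 0.727, 0.008]
wrist_force: [-0.8, 0.3, -0.8]
opening: 1.003
```

```bash

python3 -c "
from h import *
st();tilt(); o=get_obs();print(o['q'].round(4),o['dq'].round(4))"
```

```text
t 4.25 pos [ 671.5 -245.9   74.3] phi 3.27 F [-0.8  0.3 -0.8] op 1.003
toolz xy deg [ 3.32 -1.87]
[-5.1670e-01  5.9670e-01  1.3839e+00  3.0000e-04  1.0944e+00 -5.7380e-01] [ 1.900e-03  4.871e-01  1.096e-01  4.000e-04 -7.984e-01 -3.000e-04]
```

The tool picks up about 0.08° of outward tilt per row. A half turn about z reverses that tilt and gives the same grasp, so I'll turn now.

Emit:
drive_tool --deltas '[[[0,0,0.02],-0.15],[[0,0,0.02],-0.15],[[0,0,0],-0.15],[[0,0,0],-0.15],[[0,0,0],-0.15],[[0,0,0],-0.15],[[0,0,0],-0.15],[[0,0,0],-0.15],[[0,0,0],-0.15],[[0,0,0],-0.15]]'

```text
time_s: 5.25
eef_pos: [0.6727, -0.2462, 0.1295]
eef_rot: [0.03, 0.998, 0.061, -0.009]
wrist_force: [-0.1, 0.1, -1.6]
opening: 0.999
```

Emit:
drive_tool --deltas '[[[0,0,0],-0.15],[[0,0,0],-0.15],[[0,0,0],-0.15],[[0,0,0],-0.15],[[0,0,0],-0.15],[[0,0,0],-0.15],[[0,0,0],-0.15],[[0,0,0],-0.15],[[0,0,0],-0.15],[[0,0,0],-0.15]]'

```text
time_s: 6.25
eef_pos: [0.6797, -0.2487, 0.1579]
eef_rot: [0.02, 0.772, -0.636, -0.018]
wrist_force: [-1.1, 0.2, 0.6]
opening: 0.998
```

```bash

python3 -c "
from h import *
st();tilt(); o=get_obs();print(o['q'].round(4),o['dq'].round(4))"
```

```text
t 6.25 pos [ 679.7 -248.7  157.9] phi -168.95 F [-1.1  0.2  0.6] op 0.998
toolz xy deg [-3.06 -0.51]
[-0.4994  0.5994  1.1979 -0.0339  1.3871  2.4563] [-0.0275  0.0037 -0.0672  0.064   0.0945  1.4467]
```

Emit:
drive_tool --deltas '[[[-0.025,0.012,-0.03],-0.1],[[0,0,-0.04],0],[[0,0,0],0]]'

```text
time_s: 6.55
eef_pos: [0.6567, -0.2381, 0.0957]
eef_rot: [0.018, 0.736, -0.677, -0.014]
wrist_force: [0.1, 0.4, -0.6]
opening: 1.0
```

```bash

python3 -c "
from h import *
st();tilt()"
```

```text
t 6.55 pos [ 656.7 -238.1   95.7] phi -175.22 F [ 0.1  0.4 -0.6] op 1.0
toolz xy deg [-2.59 -0.46]
```

Emit:
drive_tool --deltas '[[[-0.002,0.001,-0.002],-0.02],[[0,0,-0.001],0],[[0,0,-0.001],0],[[0,0,-0.001],0],[[0,0,-0.001],0],[[0,0,-0.001],0],[[0,0,-0.001],0],[[0,0,-0.001],0],[[0,0,-0.001],0],[[0,0,-0.001],0]]'

```text
time_s: 7.55
eef_pos: [0.6605, -0.24, 0.0961]
eef_rot: [0.016, 0.729, -0.684, -0.007]
wrist_force: [-0.3, 0.3, 0.1]
opening: 1.0
```

```bash

python3 -c "
from h import *
st();tilt()"
```

```text
t 7.55 pos [ 660.5 -240.    96.1] phi -176.39 F [-0.3  0.3  0.1] op 1.0
toolz xy deg [-1.88 -0.8 ]
```

Emit:
drive_tool --deltas '[[[-0.004,0.002,-0.006],0],[[-0.001,0.001,-0.005],0],[[-0.001,0,-0.005],0],[[-0.001,0.001,-0.005],0],[[-0.001,0,-0.006],0],[[-0.001,0.001,-0.006],0],[[-0.001,0,-0.006],0],[[-0.001,0,-0.006],0],[[-0.001,0,-0.006],0],[[0,0,-0.006],0]]'

```text
time_s: 8.55
eef_pos: [0.6469, -0.2343, 0.0335]
eef_rot: [0.017, 0.729, -0.684, -0.008]
wrist_force: [-0.2, 0.0, 0.9]
opening: 1.002
```

```bash

python3 -c "
from h import *
st();tilt()"
```

```text
t 8.55 pos [ 646.9 -234.3   33.5] phi -176.39 F [-0.2  0.   0.9] op 1.002
toolz xy deg [-1.94 -0.78]
```

Emit:
drive_tool --deltas '[[[0.006,-0.002,-0.003],0],[[0,0,-0.001],0]]'

```text
time_s: 8.75
eef_pos: [0.6529, -0.2362, 0.0281]
eef_rot: [0.017, 0.729, -0.684, -0.008]
wrist_force: [-0.2, 0.1, -0.2]
opening: 1.004
```

```bash

python3 -c "
from h import *
st();tilt()
s=camera('side');crop(s,190,80,130,140,4,'pics/b2.png')"
```

```text
t 8.75 pos [ 652.9 -236.2   28.1] phi -176.4 F [-0.2  0.1 -0.2] op 1.004
toolz xy deg [-2.   -0.74]
```

View pics/b2.png

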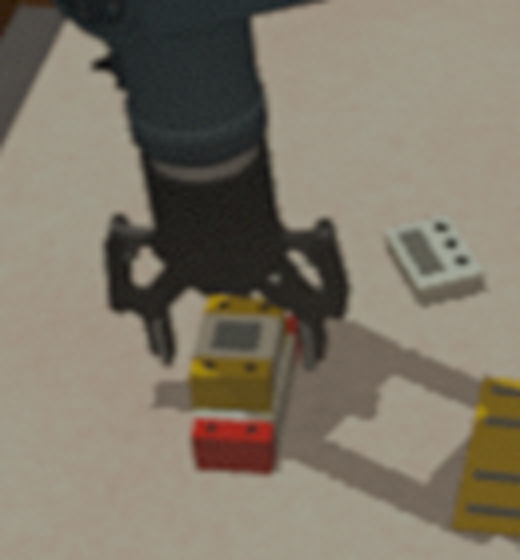

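The fingers straddle only the yellow cassette, at about z 28–30 mm. I'll close now.

Emit:
drive_tool --deltas '[[[0,0,0.001],0],[[0,0,0],0],[[0,0,0],0],[[0,0,0],0]]' --gripper 0

```text
time_s: 9.2
eef_pos: [0.6536, -0.2364, 0.0307]
eef_rot: [0.016, 0.729, -0.684, -0.008]
wrist_force: [-0.5, -0.8, -1.8]
opening: 0.578
```

```bash

python3 -c "
from h import *
st();tilt()
s=camera('side');crop(s,190,80,130,140,4,'pics/b3.png')"
```

```text
t 9.2 pos [ 653.6 -236.4   30.7] phi -176.39 F [-0.5 -0.8 -1.8] op 0.578
toolz xy deg [-1.92 -0.78]
```

View pics/b3.png

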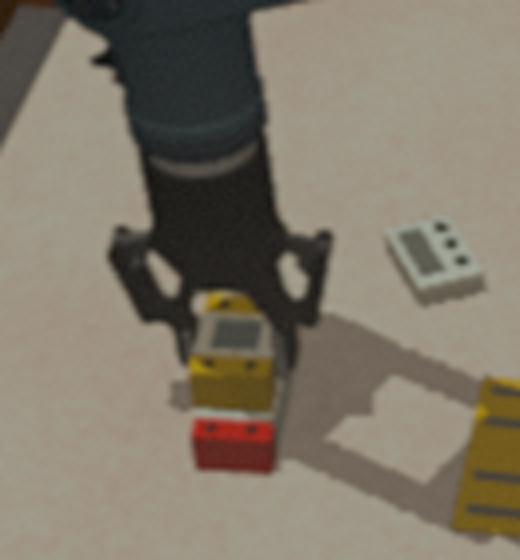

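Opening 0.578 corresponds to about 50 mm, so the cassette is held. Lifting.

Emit:
drive_tool --deltas '[[[0,0,0.03],0],[[0,0,0.04],0],[[-0.02,0.003,0.01],-0.035],[[-0.045,0.006,0],-0.036],[[-0.045,0.006,0],0],[[-0.03,0.005,0],0],[[-0.01,0,0],0]]'

```text
time_s: 9.95
eef_pos: [0.4973, -0.214, 0.1105]
eef_rot: [-0.016, -0.704, 0.71, 0.01]
wrist_force: [0.8, -1.0, -0.8]
opening: 0.58
```

```bash

python3 -c "
from h import *
st();tilt()
s=camera('side');crop(s,190,80,200,150,4,'pics/b4.png')"
```

```text
t 9.95 pos [ 497.3 -214.   110.5] phi 179.46 F [ 0.8 -1.  -0.8] op 0.58
toolz xy deg [-2.09 -0.53]
```

View pics/b4.png

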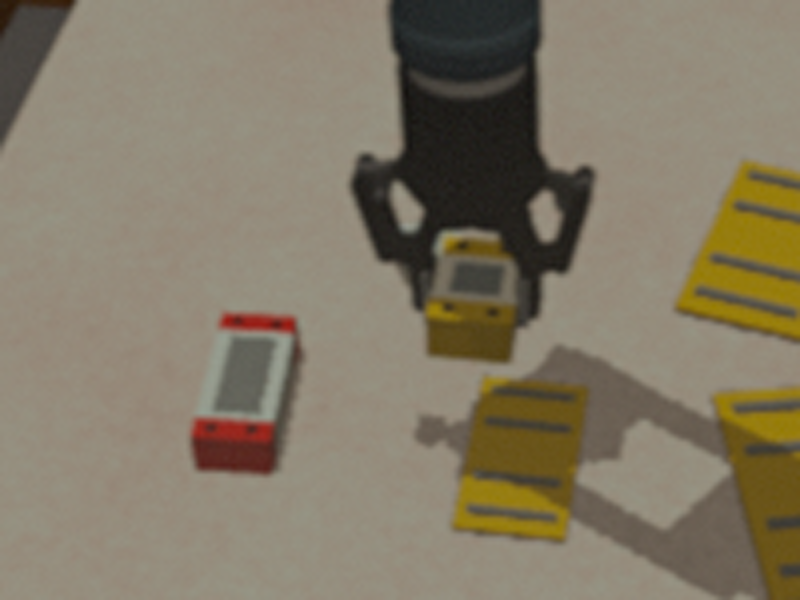

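Emit:
drive_tool --deltas '[[[-0.029,0.003,-0.01],0],[[0,0,-0.04],0],[[0,0,-0.03],0],[[0,0,-0.003],0]]'

```text
time_s: 10.4
eef_pos: [0.4689, -0.2127, 0.0288]
eef_rot: [-0.016, -0.703, 0.711, 0.006]
wrist_force: [-0.5, -0.5, -1.8]
opening: 0.575
```

```bash

python3 -c "
from h import *
st();tilt()"
```

```text
t 10.4 pos [ 468.9 -212.7   28.8] phi 179.4 F [-0.5 -0.5 -1.8] op 0.575
toolz xy deg [-1.72 -0.82]
```

Emit:
drive_tool --deltas '[[[-0.001,0.002,-0.012],0],[[0,0,-0.006],0],[[0,0,-0.001],0]]'

```text
time_s: 10.7
eef_pos: [0.4697, -0.2114, 0.01]
eef_rot: [-0.016, -0.703, 0.711, 0.005]
wrist_force: [-0.3, -0.2, -1.5]
opening: 0.578
```

```bash

python3 -c "
from h import *
st();tilt()
s=camera('side');crop(s,270,120,90,110,5,'pics/b5.png')"
```

```text
t 10.7 pos [ 469.7 -211.4   10. ] phi 179.42 F [-0.3 -0.2 -1.5] op 0.578
toolz xy deg [-1.63 -0.88]
```

View pics/b5.png

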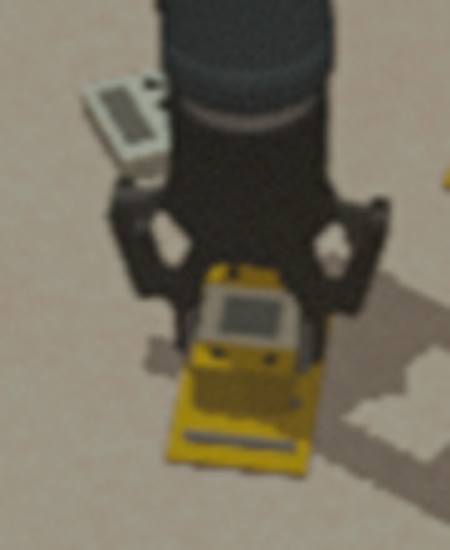

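Emit:
drive_tool --deltas '[[[-0.002,0.001,-0.002],0],[[0,0,-0.002],0]]'

```text
time_s: 10.95
eef_pos: [0.4686, -0.2109, 0.0076]
eef_rot: [-0.015, -0.704, 0.71, 0.004]
wrist_force: [-7.7, 6.3, 21.2]
opening: 0.576
```

```bash

python3 -c "
from h import *
st();tilt()"
```

```text
t 10.95 pos [ 468.6 -210.9    7.6] phi 179.45 F [-7.7  6.3 21.2] op 0.576
toolz xy deg [-1.55 -0.96]
```

Contact: 21 N upward at z 7.6 mm, as expected. Releasing.

Emit:
drive_tool --deltas '[[[0,0,0],0],[[0,0,0],0],[[0,0,0],0],[[0,0,0],0]]' --gripper 1.0

```text
time_s: 11.35
eef_pos: [0.4702, -0.2121, 0.0095]
eef_rot: [-0.015, -0.704, 0.71, 0.001]
wrist_force: [0.5, 0.9, 0.3]
opening: 1.001
```

Emit:
drive_tool --deltas '[[[0,0,0.03],0],[[0,0,0.05],0],[[0,0,0.05],0],[[0,0.02,0.02],0],[[0,0.045,0],0],[[0,0.045,0],0],[[0,0.045,0],0]]'

```text
time_s: 12.05
eef_pos: [0.4702, -0.0575, 0.1672]
eef_rot: [-0.014, -0.7, 0.714, -0.001]
wrist_force: [0.4, 1.0, 0.1]
opening: 0.999
```

```bash

python3 -c "
from h import *
st();tilt()
c=camera('top');cv2.imwrite('pics/t1.png',c['frame'][:,:,::-1])
crop(c,370,195,95,75,7,'pics/b6.png')"
```

```text
t 12.05 pos [470.2 -57.5 167.2] phi 178.87 F [0.4 1.  0.1] op 0.999
toolz xy deg [-1.05 -1.2 ]
```

View pics/b6.png

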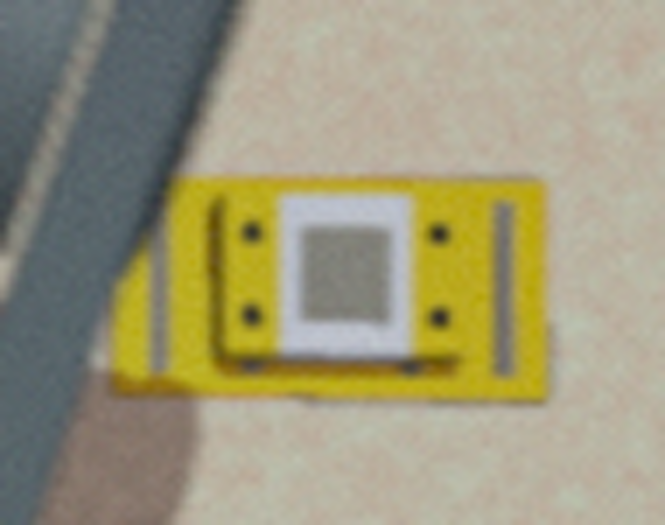

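View pics/t1.png

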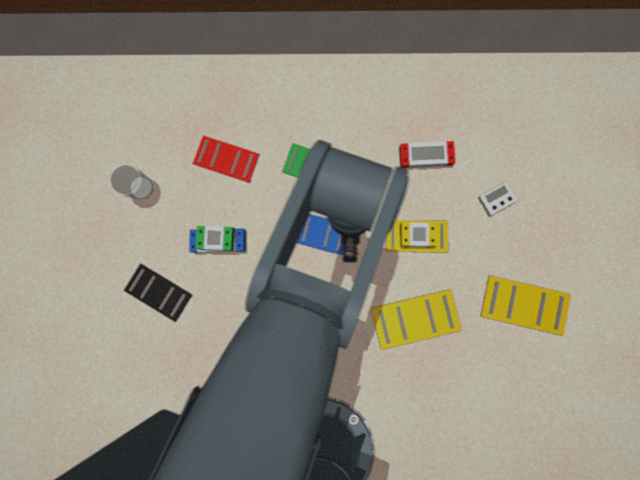

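```bash
cat >> h.py <<'E'
def dots(c,p,u,v,s,z):
    px=(np.array(p,float)+.5)/s-.5+[u,v]
    P=unproj(c,px,z)[:,:2]*1000; d=P[0]+P[1]-P[2]-P[3]
    print("centre",P.mean(0).round(1),"ang",np.degrees(np.arctan2(d[1],d[0])).round(2),"len",(np.hypot(*d)/2).round(1))
E
python3 -c "
from h import *
dots(camera('top'),[(251,232),(251,316),(438,233),(439,316)],370,195,7,.038)"
```

```text
centre [ 468.9 -212.1] ang 89.98 len 58.0
```

Yellow is 0.7 mm off centre and 0.4° off the tray axis, so it is good. Next is green, turning +180° on the way to stay inside the range of joint 6.

Emit:
drive_tool --deltas '[[[0,0.01,-0.002],0.15],[[0,0.01,-0.002],0.15],[[0,0.015,-0.002],0.15],[[0,0.015,-0.002],0.15],[[0,0.015,-0.002],0.15],[[0,0.015,-0.002],0.15],[[0,0.015,-0.002],0.15],[[0,0.015,-0.002],0.15],[[0,0.015,-0.002],0.15],[[0,0.015,-0.002],0.15]]'

```text
time_s: 13.15
eef_pos: [0.4714, 0.0854, 0.1466]
eef_rot: [0.01, 0.999, -0.042, 0.011]
wrist_force: [-0.2, -0.6, -0.3]
opening: 1.002
```

Emit:
drive_tool --deltas '[[[0,0.015,-0.002],0.15],[[0,0.015,-0.002],0.15],[[0,0.015,-0.002],0.15],[[0,0.015,-0.002],0.15],[[0,0.015,-0.002],0.15],[[0,0.015,-0.002],0.15],[[0,0.01,-0.002],0.15],[[0,0.01,-0.002],0.15],[[0,0.01,-0.002],0.15]]'

```text
time_s: 14.05
eef_pos: [0.4742, 0.205, 0.1275]
eef_rot: [0.002, 0.806, 0.592, 0.016]
wrist_force: [-0.2, -0.2, -0.5]
opening: 1.0
```

```bash

python3 -c "
from h import *
st();tilt();print(get_obs()['q'])"
```

```text
t 14.05 pos [474.2 205.  127.5] phi -17.41 F [-0.2 -0.2 -0.5] op 1.0
toolz xy deg [1.62 0.9 ]
[0.17132333 0.15150175 1.86826065 0.01195705 1.09139818 0.46981574]
```

Emit:
drive_tool --deltas '[[[-0.009,0.013,-0.02],0.13],[[-0.009,0.013,-0.02],0.11],[[0,0,-0.01],0],[[0,0,0],0]]'

```text
time_s: 14.45
eef_pos: [0.4584, 0.2303, 0.0765]
eef_rot: [0.001, 0.726, 0.688, 0.017]
wrist_force: [-0.2, 0.3, 0.2]
opening: 1.0
```

```bash

python3 -c "
from h import *
st();tilt()
s=camera('side');crop(s,240,240,120,160,4,'pics/g1.png')"
```

```text
t 14.45 pos [458.4 230.3  76.5] phi -3.1 F [-0.2  0.3  0.2] op 1.0
toolz xy deg [1.51 1.27]
```

View pics/g1.png

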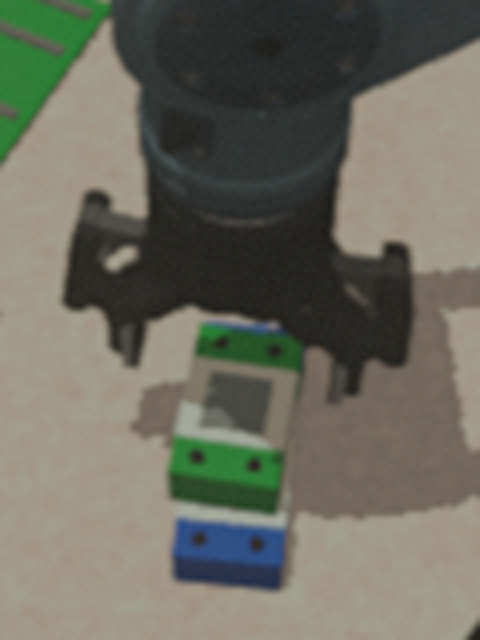

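The jaws straddle green (crop 235,400). Descending.

Emit:
drive_tool --deltas '[[[-0.001,0.001,-0.025],0.02],[[0,0,-0.02],0],[[0,0,-0.003],0],[[0,0,-0.001],0]]'

```text
time_s: 14.9
eef_pos: [0.4638, 0.2296, 0.0315]
eef_rot: [0.004, 0.722, 0.691, 0.021]
wrist_force: [-0.4, 0.2, -0.2]
opening: 1.001
```

```bash

python3 -c "
from h import *
st();tilt()"
```

```text
t 14.9 pos [463.8 229.6  31.5] phi -2.5 F [-0.4  0.2 -0.2] op 1.001
toolz xy deg [2.02 1.37]
```

Emit:
drive_tool --deltas '[[[-0.007,0.002,-0.002],0],[[-0.001,0,-0.001],0]]'

```text
time_s: 15.1
eef_pos: [0.4572, 0.2315, 0.0304]
eef_rot: [0.004, 0.723, 0.691, 0.022]
wrist_force: [0.2, 0.1, -0.9]
opening: 0.999
```

```bash

python3 -c "
from h import *
st();tilt()"
```

```text
t 15.1 pos [457.2 231.5  30.4] phi -2.63 F [ 0.2  0.1 -0.9] op 0.999
toolz xy deg [2.19 1.4 ]
```

Emit:
drive_tool --deltas '[[[0,0,-0.001],0],[[0,0,0],0],[[0,0,0],0],[[0,0,0],0]]' --gripper 0

```text
time_s: 15.5
eef_pos: [0.4585, 0.2321, 0.032]
eef_rot: [0.005, 0.723, 0.691, 0.024]
wrist_force: [0.3, 0.4, -1.3]
opening: 0.574
```

```bash

python3 -c "
from h import *
st();tilt()"
```

```text
t 15.5 pos [458.5 232.1  32. ] phi -2.6 F [ 0.3  0.4 -1.3] op 0.574
toolz xy deg [2.41 1.45]
```

Emit:
drive_tool --deltas '[[[0,0,0.03],0],[[0,0,0.04],0.05],[[0.008,-0.01,0.02],0.15],[[0.01,-0.013,0],0.15],[[0.01,-0.013,0],0.15],[[0.01,-0.013,0],0.15],[[0.01,-0.013,0],0.15],[[0.01,-0.013,0],0.15],[[0.01,-0.013,0],0.15],[[0.01,-0.013,0],0.15]]'

```text
time_s: 16.5
eef_pos: [0.5344, 0.1286, 0.1233]
eef_rot: [-0.009, 0.179, 0.984, 0.02]
wrist_force: [0.2, 0.8, -1.3]
opening: 0.578
```

Emit:
drive_tool --deltas '[[[0.01,-0.013,0],0.15],[[0.01,-0.013,0],0.15],[[0.01,-0.013,0],0.15],[[0.01,-0.013,0],0.15],[[0.01,-0.013,0],0.15],[[0.01,-0.013,0],0.15],[[0.01,-0.013,0],0.15],[[0.01,-0.013,0],0.15],[[0.01,-0.013,0],0.15],[[0.005,-0.006,0],0.15]]'

```text
time_s: 17.5
eef_pos: [0.6304, -0.0009, 0.1181]
eef_rot: [-0.024, -0.539, 0.842, 0.009]
wrist_force: [0.2, -0.3, -1.5]
opening: 0.575
```

```bash

python3 -c "
from h import *
st();tilt();print(get_obs()['q'])"
```

```text
t 17.5 pos [630.4  -0.9 118.1] phi 155.24 F [ 0.2 -0.3 -1.5] op 0.575
toolz xy deg [-2.84 -0.64]
[-0.17912124  0.44891614  1.50490621 -0.02101194  1.23466417 -2.88112739]
```

Emit:
drive_tool --deltas '[[[-0.006,0.018,-0.02],0.09],[[0,0,-0.04],0],[[0,0,-0.02],0],[[0,0,-0.001],0]]'

```text
time_s: 17.9
eef_pos: [0.6255, 0.0161, 0.0347]
eef_rot: [-0.024, -0.579, 0.815, 0.007]
wrist_force: [-0.3, -0.0, -1.1]
opening: 0.576
```

```bash

python3 -c "
from h import *
st();tilt()"
```

```text
t 17.9 pos [625.5  16.1  34.7] phi 160.76 F [-0.3 -0.  -1.1] op 0.576
toolz xy deg [-2.64 -0.94]
```

Emit:
drive_tool --deltas '[[[-0.001,0.001,-0.014],0.012],[[0,0,-0.008],0],[[0,0,-0.001],0]]'

```text
time_s: 18.2
eef_pos: [0.625, 0.0171, 0.0111]
eef_rot: [-0.023, -0.584, 0.811, 0.006]
wrist_force: [-0.3, 0.3, -2.0]
opening: 0.578
```

```bash

python3 -c "
from h import *
st();tilt()"
```

```text
t 18.2 pos [625.   17.1  11.1] phi 161.5 F [-0.3  0.3 -2. ] op 0.578
toolz xy deg [-2.58 -0.98]
```

Emit:
drive_tool --deltas '[[[0,0,-0.003],0]]'

```text
time_s: 18.3
eef_pos: [0.6256, 0.0169, 0.0093]
eef_rot: [-0.023, -0.584, 0.811, 0.006]
wrist_force: [-14.0, 2.2, 31.6]
opening: 0.574
```

Emit:
drive_tool --deltas '[[[0,0,0.001],0],[[0,0,0],0],[[0,0,0],0],[[0,0,0],0]]' --gripper 1.0

```text
time_s: 18.7
eef_pos: [0.6286, 0.0164, 0.0138]
eef_rot: [-0.021, -0.584, 0.811, 0.004]
wrist_force: [0.2, -0.3, -0.6]
opening: 1.0
```

Emit:
drive_tool --deltas '[[[0,0,0.03],0],[[0,0,0.05],0],[[0,0,0.05],0],[[0,-0.01,0.02],-0.15],[[0,-0.03,0],-0.15],[[0,-0.03,0],-0.15],[[0,-0.03,0],-0.15],[[0,-0.03,0],-0.15],[[0,-0.03,0],-0.15]]'

```text
time_s: 19.6
eef_pos: [0.6277, -0.1442, 0.1728]
eef_rot: [-0.013, -0.17, 0.985, 0.012]
wrist_force: [-0.1, -0.0, 0.3]
opening: 0.996
```

```bash

python3 -c "
from h import *
st();tilt()
c=camera('top');cv2.imwrite('pics/t2.png',c['frame'][:,:,::-1])
crop(c,270,130,95,75,7,'pics/g2.png')"
```

```text
t 19.6 pos [ 627.7 -144.2  172.8] phi 109.58 F [-0.1 -0.   0.3] op 0.996
toolz xy deg [-1.73  1.11]
```

View pics/t2.png

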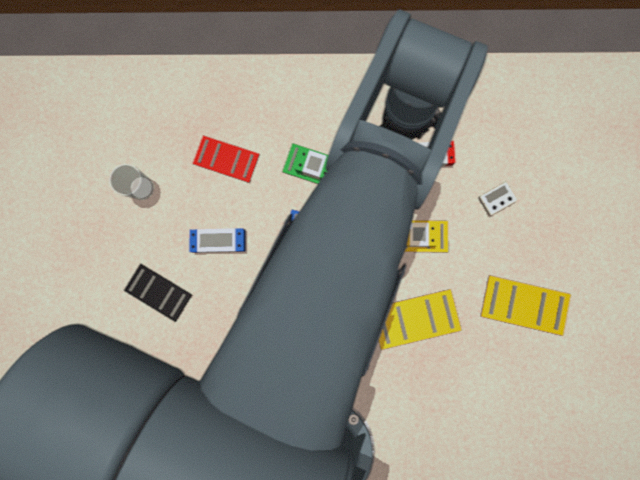

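View pics/g2.png

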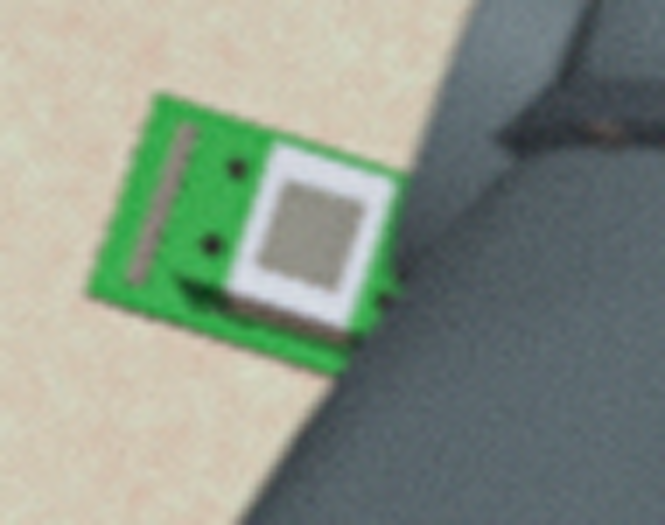

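```bash
python3 -c "
import cv2
a=cv2.imread('pics/t1.png')[130:180,385:475]; b=cv2.imread('pics/t2.png')[215:265,172:262]
import numpy as np
cv2.imwrite('pics/r1.png',np.vstack([cv2.resize(x,None,fx=8,fy=6*8/6,interpolation=2)[:300*4//3] for x in(a,b)])[:, :])
print(cv2.imread('pics/r1.png').shape)"
```

```text
(800, 720, 3)
```

```bash
python3 -c "
import cv2,numpy as np
a=cv2.imread('pics/t1.png')[133:173,390:465]; b=cv2.imread('pics/t2.png')[220:260,180:255]
cv2.imwrite('pics/r2.png',np.vstack([cv2.resize(x,None,fx=7,fy=7,interpolation=2) for x in(a,b)]))"
```

```text
(no output)
```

View pics/r2.png

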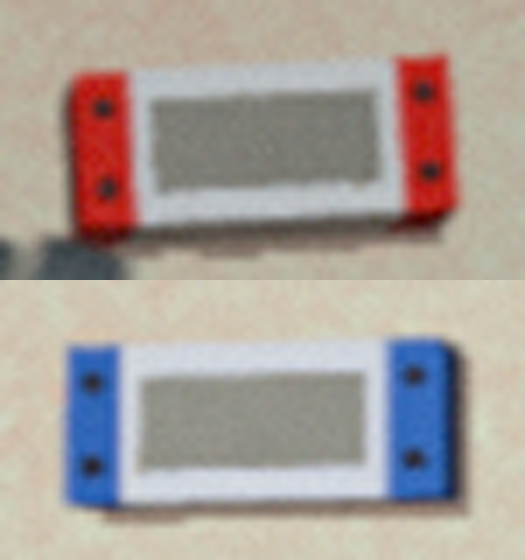

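Both long cassettes are now clear: red dots at crop (103,109), (107,189), (424,92), (430,171) and blue dots at (92,383), (91,467), (414,376), (414,458).

```bash
python3 -c "
from h import *
c=camera('top')
dots(c,[(103,109),(107,189),(424,92),(430,171)],390,133,7,.03)
dots(c,[(92,103),(91,187),(414,96),(414,178)],180,220,7,.03)"
```

```text
centre [ 651.3 -235.1] ang 93.13 len 102.1
centre [455.4 233.4] ang 91.57 len 102.1
```

Emit:
drive_tool --deltas '[[[0.001,-0.007,-0.003],-0.15],[[0.001,-0.007,-0.003],-0.15],[[0.001,-0.007,-0.003],-0.15],[[0.001,-0.007,-0.003],-0.15],[[0.001,-0.007,-0.003],-0.15],[[0.001,-0.007,-0.003],-0.15],[[0.001,-0.007,-0.003],-0.15],[[0.001,-0.007,-0.003],-0.15],[[0.001,-0.007,-0.003],-0.15],[[0.001,-0.007,-0.003],-0.15]]'

```text
time_s: 20.7
eef_pos: [0.6386, -0.2133, 0.1423]
eef_rot: [-0.001, 0.546, 0.837, 0.018]
wrist_force: [-0.2, -0.5, -0.4]
opening: 1.0
```

```bash

python3 -c "
from h import *
st();tilt()"
```

```text
t 20.7 pos [ 638.6 -213.3  142.3] phi 23.75 F [-0.2 -0.5 -0.4] op 1.0
toolz xy deg [1.   1.85]
```

Emit:
drive_tool --deltas '[[[0.004,-0.007,-0.02],-0.13],[[0.004,-0.007,-0.03],-0.12],[[0.003,-0.006,-0.02],-0.07],[[0,0,0],0]]'

```text
time_s: 21.1
eef_pos: [0.6509, -0.2318, 0.0714]
eef_rot: [0.003, 0.676, 0.736, 0.018]
wrist_force: [-0.6, -0.2, 0.3]
opening: 1.0
```

```bash

python3 -c "
from h import *
st();tilt()"
```

```text
t 21.1 pos [ 650.9 -231.8   71.4] phi 4.88 F [-0.6 -0.2  0.3] op 1.0
toolz xy deg [1.66 1.34]
```

Emit:
drive_tool --deltas '[[[-0.001,-0.002,-0.03],-0.03],[[-0.001,0,-0.023],0],[[-0.001,0,-0.003],0],[[0,0,-0.001],0]]'

```text
time_s: 21.5
eef_pos: [0.6503, -0.2321, 0.0177]
eef_rot: [0.005, 0.683, 0.73, 0.019]
wrist_force: [0.2, 0.6, 0.6]
opening: 0.996
```

```bash

python3 -c "
from h import *
st();tilt()
s=camera('side');crop(s,190,80,130,140,4,'pics/r3.png')"
```

```text
t 21.5 pos [ 650.3 -232.1   17.7] phi 3.84 F [0.2 0.6 0.6] op 0.996
toolz xy deg [1.92 1.22]
```

View pics/r3.png

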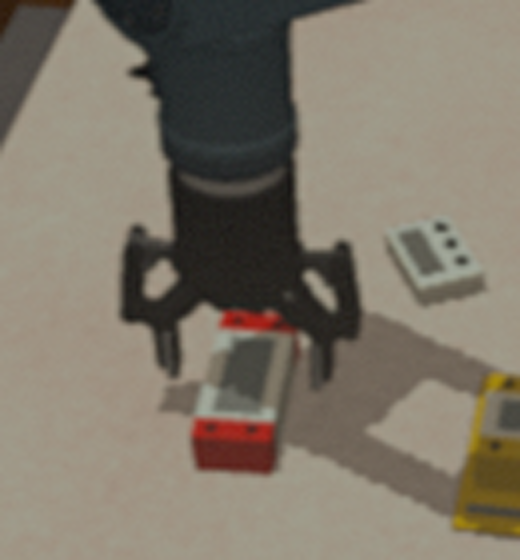

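Straddled well, so I'll make the last few millimetres and close.

Emit:
drive_tool --deltas '[[[0,-0.002,-0.008],-0.012],[[0,0,-0.003],0]]'

```text
time_s: 21.75
eef_pos: [0.6525, -0.2348, 0.0098]
eef_rot: [0.008, 0.687, 0.726, 0.02]
wrist_force: [-0.1, 0.3, 0.1]
opening: 1.001
```

Emit:
drive_tool --deltas '[[[0,0,-0.001],0],[[0,0,0],0],[[0,0,0],0],[[0,0,0],0]]' --gripper 0

```text
time_s: 22.15
eef_pos: [0.6538, -0.2356, 0.0111]
eef_rot: [0.009, 0.687, 0.727, 0.02]
wrist_force: [-0.1, 0.2, -2.7]
opening: 0.568
```

```bash

python3 -c "
from h import *
st();tilt()
c=camera('top');cv2.imwrite('pics/t3.png',c['frame'][:,:,::-1])"
```

```text
t 22.15 pos [ 653.8 -235.6   11.1] phi 3.22 F [-0.1  0.2 -2.7] op 0.568
toolz xy deg [2.35 0.96]
```

Emit:
drive_tool --deltas '[[[0,0,0.03],0],[[0,0,0.045],0],[[-0.002,0.015,0.035],0.15],[[-0.002,0.025,0.01],0.15],[[-0.002,0.025,0],0.15],[[-0.001,0.025,0],0.15],[[-0.001,0.025,0],0.15],[[-0.001,0.025,0],0.15],[[-0.001,0.025,0],0.15],[[-0.001,0.025,0],0.15]]'

```text
time_s: 23.2
eef_pos: [0.6363, -0.041, 0.1297]
eef_rot: [-0.006, 0.154, 0.988, 0.017]
wrist_force: [0.3, -0.2, -2.3]
opening: 0.568
```

```bash

python3 -c "
from h import *
st();tilt()"
```

```text
t 23.2 pos [636.3 -41.  129.7] phi 72.29 F [ 0.3 -0.2 -2.3] op 0.568
toolz xy deg [-0.41  2.08]
```

Emit:
drive_tool --deltas '[[[-0.001,0.025,0],0.15],[[-0.001,0.025,0],0.15],[[-0.001,0.025,0],0.15],[[-0.001,0.025,0],0.15],[[-0.001,0.025,0],0.15],[[-0.001,0.025,0],0.15],[[-0.001,0.025,0],0.15],[[-0.001,0.025,0],0.15],[[-0.001,0.02,0],0.15]]'

```text
time_s: 24.1
eef_pos: [0.6217, 0.1888, 0.1241]
eef_rot: [-0.02, -0.497, 0.867, 0.01]
wrist_force: [0.1, -0.3, -1.6]
opening: 0.568
```

```bash

python3 -c "
from h import *
st();tilt()"
```

```text
t 24.1 pos [621.7 188.8 124.1] phi 149.67 F [ 0.1 -0.3 -1.6] op 0.568
toolz xy deg [-2.58 -0.2 ]
```

Emit:
drive_tool --deltas '[[[0.011,0.016,-0.01],0.12],[[0.012,0.015,-0.03],0.06],[[0,0,-0.03],0],[[0,0,-0.01],0],[[0,0,0],0]]'

```text
time_s: 24.6
eef_pos: [0.6431, 0.2255, 0.0406]
eef_rot: [-0.022, -0.58, 0.814, 0.008]
wrist_force: [-0.0, 0.2, -1.8]
opening: 0.568
```

```bash

python3 -c "
from h import *
st();tilt()
s=camera('side');crop(s,130,240,140,150,4,'pics/r4.png')
c=camera('top');cv2.imwrite('pics/t4.png',c['frame'][:,:,::-1])"
```

```text
t 24.6 pos [643.1 225.5  40.6] phi 160.99 F [-0.   0.2 -1.8] op 0.568
toolz xy deg [-2.56 -0.66]
```

View pics/r4.png

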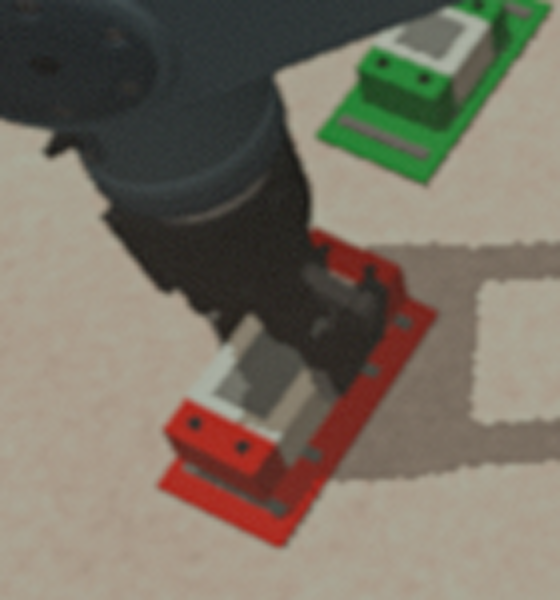

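View pics/t4.png

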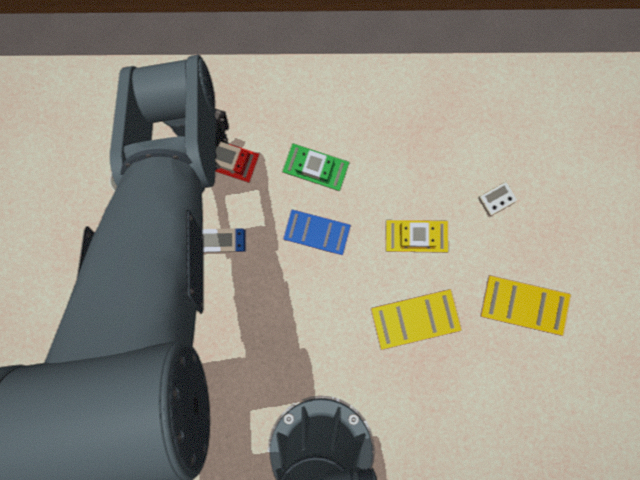

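Emit:
drive_tool --deltas '[[[0.001,-0.001,-0.012],0.013],[[0,0,-0.008],0]]'

```text
time_s: 24.9
eef_pos: [0.6482, 0.224, 0.026]
eef_rot: [-0.017, -0.586, 0.81, 0.006]
wrist_force: [0.5, -0.5, -3.1]
opening: 0.57
```

```bash

python3 -c "
from h import *
st();tilt()"
```

```text
t 24.9 pos [648.2 224.   26. ] phi 161.71 F [ 0.5 -0.5 -3.1] op 0.57
toolz xy deg [-2.01 -0.61]
```

Emit:
drive_tool --deltas '[[[-0.003,0.001,-0.004],0],[[-0.001,0,-0.002],0]]'

```text
time_s: 25.1
eef_pos: [0.6444, 0.2245, 0.0197]
eef_rot: [-0.017, -0.585, 0.811, 0.006]
wrist_force: [-0.1, -0.0, -2.9]
opening: 0.572
```

```bash

python3 -c "
from h import *
st();tilt()"
```

```text
t 25.1 pos [644.4 224.5  19.7] phi 161.66 F [-0.1 -0.  -2.9] op 0.572
toolz xy deg [-1.98 -0.6 ]
```

Emit:
drive_tool --deltas '[[[0,0,-0.002],0]]'

```text
time_s: 25.2
eef_pos: [0.6444, 0.2244, 0.0186]
eef_rot: [-0.017, -0.585, 0.811, 0.006]
wrist_force: [-5.2, -1.5, 13.5]
opening: 0.571
```

Contact at 13 N. Releasing.

Emit:
drive_tool --deltas '[[[0,0,0],0],[[0,0,0],0],[[0,0,0],0],[[0,0,0],0]]' --gripper 1.0

```text
time_s: 25.6
eef_pos: [0.6463, 0.2248, 0.021]
eef_rot: [-0.015, -0.585, 0.811, 0.005]
wrist_force: [0.5, -0.7, 0.2]
opening: 1.002
```

Emit:
drive_tool --deltas '[[[0,0,0.03],0],[[0,0,0.05],0],[[0,0,0.04],0],[[-0.02,0,0.01],-0.15],[[-0.02,0,0],-0.15],[[-0.02,0,0],-0.15],[[-0.02,0,0],-0.15],[[-0.02,0,0],-0.15],[[-0.02,0,0],-0.15],[[-0.01,0,0],-0.15]]'

```text
time_s: 26.6
eef_pos: [0.513, 0.2244, 0.1577]
eef_rot: [-0.007, -0.097, 0.995, 0.012]
wrist_force: [-0.0, 0.6, 0.5]
opening: 1.002
```

```bash

python3 -c "
from h import *
st();tilt()
c=camera('top');cv2.imwrite('pics/t5.png',c['frame'][:,:,::-1])
s=camera('side');crop(s,130,240,140,150,4,'pics/r5.png')"
```

```text
t 26.6 pos [513.  224.4 157.7] phi 101.18 F [-0.   0.6  0.5] op 1.002
toolz xy deg [-0.94  1.29]
```

View pics/t5.png

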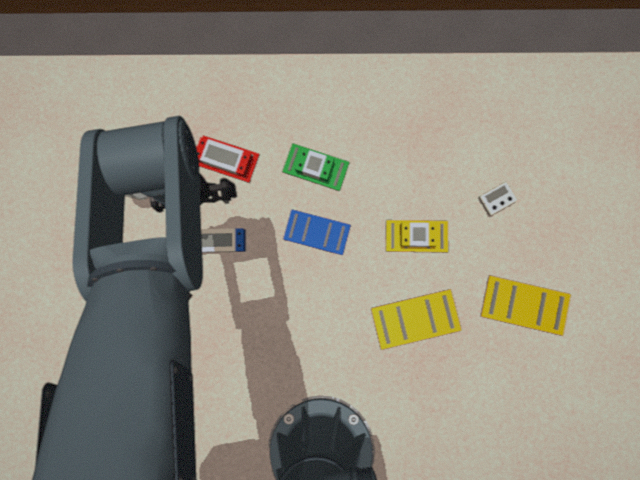

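View pics/r5.png

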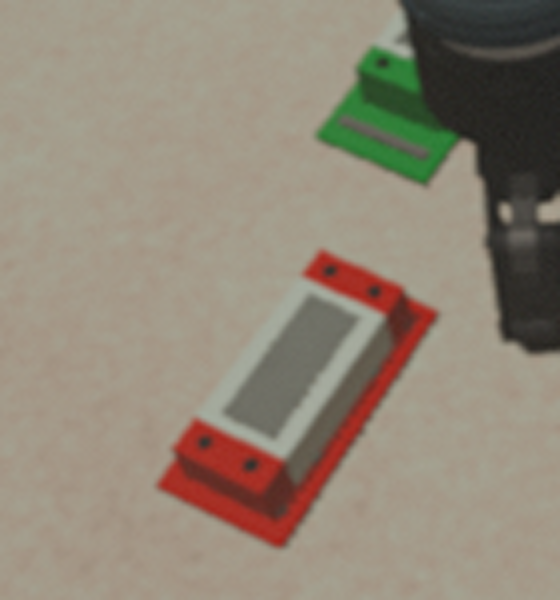

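Emit:
drive_tool --deltas '[[[-0.005,0.001,-0.003],-0.15],[[-0.005,0.001,-0.003],-0.15],[[-0.005,0.001,-0.003],-0.15],[[-0.005,0.001,-0.003],-0.15],[[-0.005,0.001,-0.003],-0.15],[[-0.005,0.001,-0.003],-0.15],[[-0.005,0.001,-0.003],-0.15],[[-0.005,0.001,-0.003],-0.15],[[-0.005,0.001,-0.003],-0.15],[[-0.005,0.001,-0.003],-0.15]]'

```text
time_s: 27.7
eef_pos: [0.4724, 0.2346, 0.1304]
eef_rot: [0.009, 0.604, 0.797, 0.013]
wrist_force: [-0.2, -1.2, -0.1]
opening: 0.996
```

```bash

python3 -c "
from h import *
st();tilt()"
```

```text
t 27.7 pos [472.4 234.6 130.4] phi 15.62 F [-0.2 -1.2 -0.1] op 0.996
toolz xy deg [1.7  0.59]
```

Emit:
drive_tool --deltas '[[[-0.008,0,-0.02],-0.12],[[-0.008,0,-0.03],-0.08],[[-0.002,0,-0.02],-0.02],[[0,0,0],0]]'

```text
time_s: 28.1
eef_pos: [0.4582, 0.2354, 0.0603]
eef_rot: [0.012, 0.686, 0.727, 0.014]
wrist_force: [-0.7, -0.0, 0.2]
opening: 0.996
```

```bash

python3 -c "
from h import *
st();tilt()"
```

```text
t 28.1 pos [458.2 235.4  60.3] phi 3.29 F [-0.7 -0.   0.2] op 0.996
toolz xy deg [2.16 0.21]
```

Emit:
drive_tool --deltas '[[[-0.005,-0.001,-0.025],-0.03],[[-0.001,0,-0.02],0],[[-0.001,0,-0.004],0],[[0,0,-0.001],0]]'

```text
time_s: 28.5
eef_pos: [0.4571, 0.2353, 0.013]
eef_rot: [0.015, 0.693, 0.721, 0.017]
wrist_force: [-0.8, 0.6, -0.1]
opening: 1.004
```

```bash

python3 -c "
from h import *
st();tilt()
s=camera('side');crop(s,240,260,120,140,4,'pics/u1.png')"
```

```text
t 28.5 pos [457.1 235.3  13. ] phi 2.25 F [-0.8  0.6 -0.1] op 1.004
toolz xy deg [2.56 0.23]
```

View pics/u1.png

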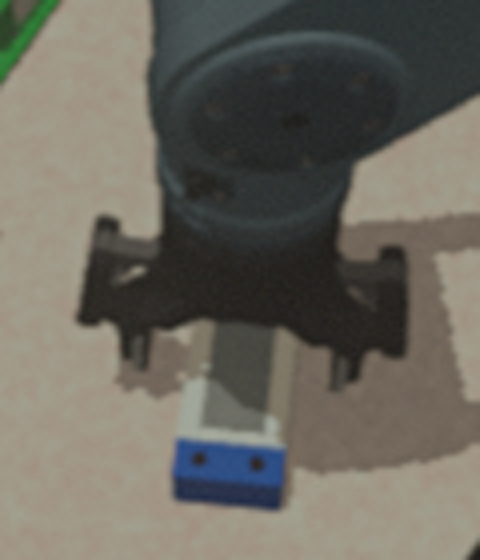

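The jaws straddle blue (crop 235,400). I'll nudge and close.

Emit:
drive_tool --deltas '[[[-0.003,-0.001,-0.004],-0.011],[[0,0,-0.001],0]]'

```text
time_s: 28.75
eef_pos: [0.4563, 0.2348, 0.0103]
eef_rot: [0.016, 0.697, 0.717, 0.019]
wrist_force: [0.1, 0.7, 0.7]
opening: 0.999
```

Emit:
drive_tool --deltas '[[[0,0,-0.001],0],[[0,0,0],0],[[0,0,0],0],[[0,0,0],0]]' --gripper 0

```text
time_s: 29.15
eef_pos: [0.4576, 0.2351, 0.0113]
eef_rot: [0.017, 0.696, 0.717, 0.02]
wrist_force: [-0.6, 0.6, -3.0]
opening: 0.568
```

```bash

python3 -c "
from h import *
st();tilt()"
```

```text
t 29.15 pos [457.6 235.1  11.3] phi 1.67 F [-0.6  0.6 -3. ] op 0.568
toolz xy deg [2.98 0.3 ]
```

Emit:
drive_tool --deltas '[[[0,0,0.025],0],[[0,-0.01,0.035],-0.03],[[0.003,-0.045,0.005],-0.06],[[0.003,-0.045,0],-0.08],[[0.003,-0.045,0],-0.08],[[0.003,-0.04,0],-0.04],[[0.001,-0.015,0],0],[[0,0,0],0]]'

```text
time_s: 29.95
eef_pos: [0.4671, 0.0284, 0.0767]
eef_rot: [0.019, 0.795, 0.606, 0.016]
wrist_force: [0.6, 1.1, -3.1]
opening: 0.569
```

```bash

python3 -c "
from h import *
st();tilt()"
```

```text
t 29.95 pos [467.1  28.4  76.7] phi -15.36 F [ 0.6  1.1 -3.1] op 0.569
toolz xy deg [ 2.74 -0.58]
```

Emit:
drive_tool --deltas '[[[0.008,-0.014,-0.02],0.006],[[0,0,-0.025],0],[[-0.001,0,-0.005],0]]'

```text
time_s: 30.25
eef_pos: [0.4747, 0.0147, 0.0262]
eef_rot: [0.019, 0.793, 0.608, 0.017]
wrist_force: [-0.9, 0.5, -3.4]
opening: 0.571
```

```bash

python3 -c "
from h import *
st();tilt()
s=camera('side');crop(s,240,200,130,120,5,'pics/u2.png')"
```

```text
t 30.25 pos [474.7  14.7  26.2] phi -15.05 F [-0.9  0.5 -3.4] op 0.571
toolz xy deg [ 2.86 -0.55]
```

View pics/u2.png

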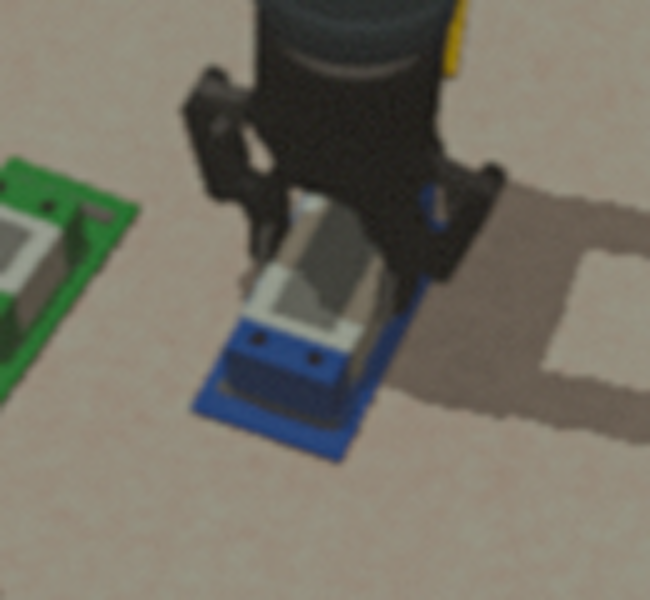

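Emit:
drive_tool --deltas '[[[0.001,-0.001,-0.005],0],[[0,0,-0.002],0]]'

```text
time_s: 30.5
eef_pos: [0.4763, 0.0149, 0.02]
eef_rot: [0.019, 0.793, 0.609, 0.017]
wrist_force: [-0.5, 0.0, -2.6]
opening: 0.572
```

```bash

python3 -c "
from h import *
st();tilt()"
```

```text
t 30.5 pos [476.3  14.9  20. ] phi -14.92 F [-0.5  0.  -2.6] op 0.572
toolz xy deg [ 2.92 -0.55]
```

Emit:
drive_tool --deltas '[[[0,-0.001,-0.002],0]]'

```text
time_s: 30.6
eef_pos: [0.4768, 0.0145, 0.019]
eef_rot: [0.019, 0.792, 0.609, 0.018]
wrist_force: [-9.8, 6.4, 31.1]
opening: 0.571
```

Contact. Releasing, then retreating up and to one side.

Emit:
drive_tool --deltas '[[[0,0,0],0],[[0,0,0],0],[[0,0,0],0],[[0,0,0],0]]' --gripper 1.0

```text
time_s: 31.0
eef_pos: [0.4798, 0.0145, 0.0219]
eef_rot: [0.022, 0.792, 0.61, 0.02]
wrist_force: [0.1, -0.6, -0.2]
opening: 0.999
```

Emit:
drive_tool --deltas '[[[0,0,0.03],0],[[0,0,0.05],0],[[0,0,0.05],0],[[-0.02,0.02,0.04],0],[[-0.02,0.045,0],0],[[-0.02,0.045,0],0],[[-0.02,0.045,0],0],[[-0.02,0.045,0],0],[[-0.01,0.045,0],0],[[0,0.045,0],0]]'

```text
time_s: 32.0
eef_pos: [0.3661, 0.3088, 0.2035]
eef_rot: [0.025, 0.796, 0.605, 0.026]
wrist_force: [1.2, -0.2, 0.3]
opening: 1.0
```

```bash

python3 -c "
from h import *
st();tilt()
c=camera('top');cv2.imwrite('pics/t6.png',c['frame'][:,:,::-1])
s=camera('side');cv2.imwrite('pics/s6.png',s['frame'][:,:,::-1])
cv2.imwrite('pics/z6.png',cv2.resize(c['frame'][130:260,185:360,::-1],None,fx=4.5,fy=4.5,interpolation=2))"
```

```text
t 32.0 pos [366.1 308.8 203.5] phi -15.55 F [ 1.2 -0.2  0.3] op 1.0
toolz xy deg [ 4.03 -0.48]
```

View pics/z6.png

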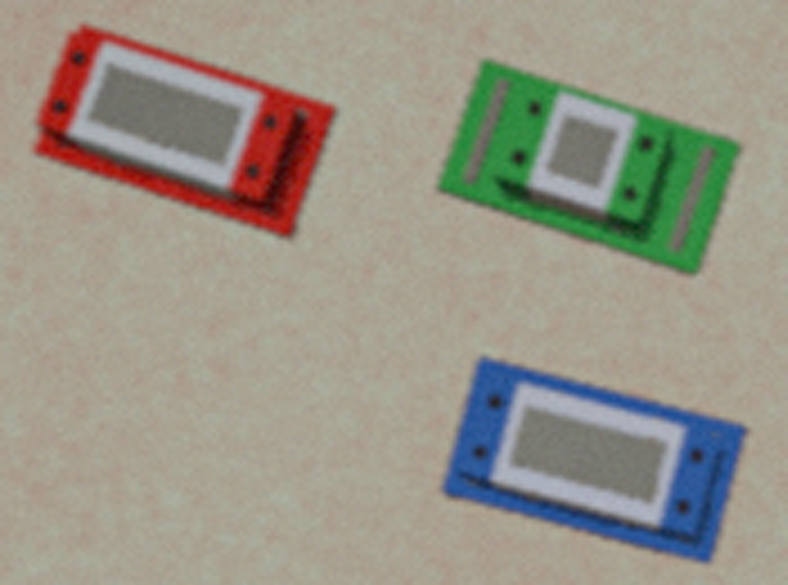

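View pics/s6.png

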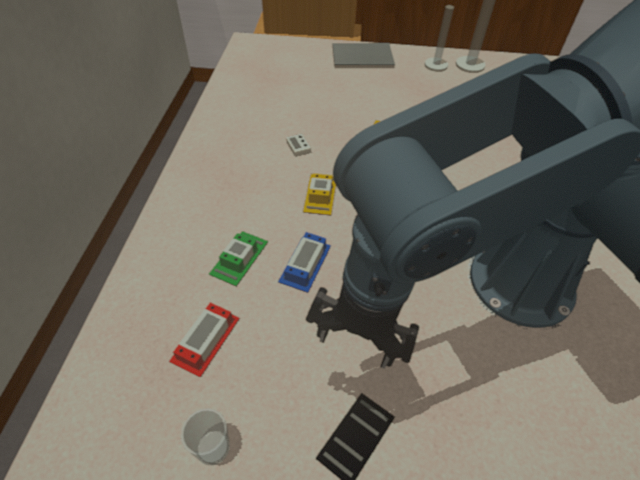

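All four cassettes are on their own trays and the gripper is clear. I'll measure the centring from the dots read off the crop.

```bash
python3 -c "
from h import *
c=camera('top')
print('red tray 644.9 221.4 71.75');dots(c,[(79,58),(60,106),(271,123),(253,172)],185,130,4.5,.038)
print('green tray 625.7 15.3 71.4');dots(c,[(535,107),(519,157),(646,144),(630,193)],185,130,4.5,.038)
print('blue tray 476.5 11.9 75');dots(c,[(495,402),(480,452),(697,456),(683,507)],185,130,4.5,.038)
# side crops
s=camera('side')
cv2.imwrite('pics/z7.png',cv2.resize(s['frame'][225:380,165:340,::-1],None,fx=4.5,fy=3.8*4.5/3.8,interpolation=2)[:600*2])
print(rect(c,'red',(185,130,268,188),.006))
"
```

```text
red tray 644.9 221.4 71.75
centre [643.9 223.4] ang 71.03 len 102.0
green tray 625.7 15.3 71.4
centre [625.8  17. ] ang 71.49 len 57.8
blue tray 476.5 11.9 75
centre [475.4  12.9] ang 75.0 len 102.0
(872, array([645.8, 223.2]), array([141.7,  69.8]), 71.48)
```

View pics/z7.png

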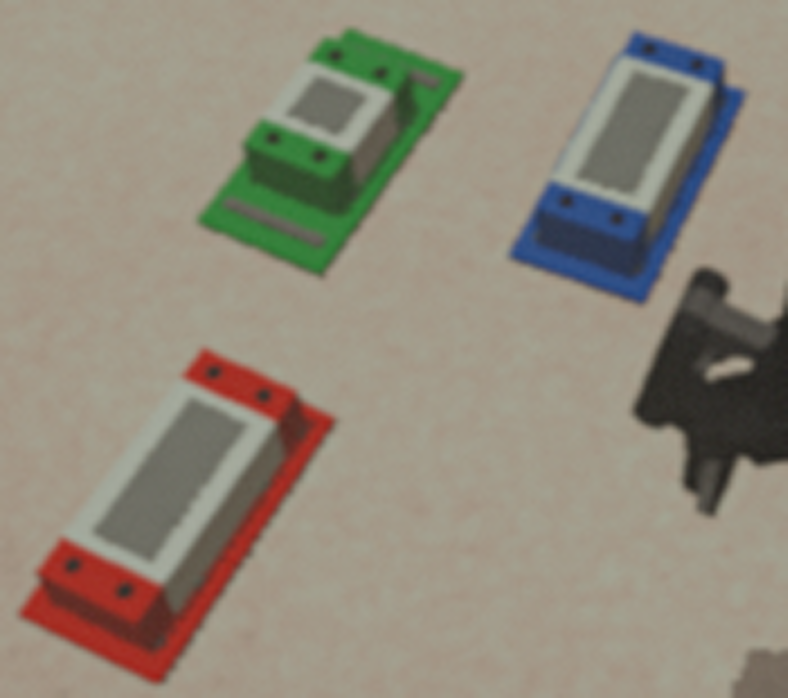

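```bash
python3 -c "
from h import *
s=camera('side')
print('red 644.2 224.9');dots(s,[(72,566),(125,591),(213,372),(263,396)],165,225,4.5,.038)
print('green 624.8 19.2');dots(s,[(273,138),(320,156),(335,55),(380,74)],165,225,4.5,.038)
print('blue 475.4 15.4');dots(s,[(566,201),(617,218),(650,49),(698,65)],165,225,4.5,.038)
c=camera('top');print(unproj(c,[[140,188]],.0),unproj(c,[[497,198]],.02))
cv2.imwrite('pics/end.png',c['frame'][:,:,::-1])
st()
"
```

```text
red 644.2 224.9
centre [643.7 225.3] ang 71.41 len 101.8
green 624.8 19.2
centre [625.1  18.7] ang 72.27 len 57.2
blue 475.4 15.4
centre [474.7  14.5] ang 74.69 len 101.8
[[0.57728442 0.41897835 0.        ]] [[ 0.55103308 -0.38893836  0.02      ]]
t 32.3 pos [367.5 306.2 202.7] phi -15.61 F [ 0.2 -0.3  0.2] op 1.002
```

View pics/end.png

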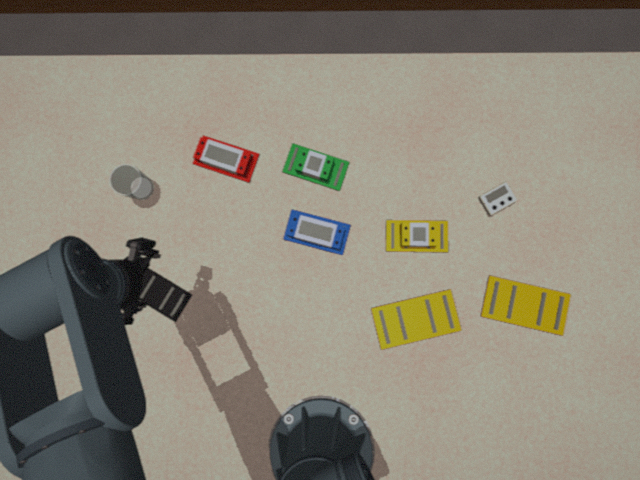

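The side view agrees within about 1 mm. The beaker (130,182) and timer (497,198) are where they were, and the arm is clear of everything. Handing in.

```bash
python3 -c "
from bench import *
print(hand_in())"
```

```text
the job is handed in; nothing more can be done
None
```

I took both stacks apart and laid each of the four cassettes flat on the tray of its own colour, then let go and handed in at 32.3 s. For yellow I used the smallest yellow tray, and for blue the blue tray rather than the black lookalike.

| Cassette | Off tray centre, top camera (mm) | Off tray centre, side camera (mm) | Off tray axis (°) |
|---|---|---|---|
| Yellow | 0.7 | not measured | 0.4 |
| Green | 1.7 | 0.6 | 0.9 at most |
| Red | 2.2 | 0.6 | 0.7 at most |
| Blue | 1.5 | 1.1 | 0.3 at most |

- **Camera disagreement:** the two cameras differ by 2–3 mm in absolute y, roughly their stated calibration error. The offsets above compare cassette and tray within one camera.
- **Tilt drift:** the tool slowly gained tilt, about 2–3° at the grasps. I used half turns to cancel most of it. The cassettes look flat on the ribs in the pictures.
- **Set-down forces:** I pressed each cassette down until the wrist force rose, to between 13 and 32 N, before opening the fingers.
- **Bystanders:** the beaker and timer look unmoved in the last top picture, and the gripper is open and clear of everything.

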